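# Latch, tug-test and turn over a drive sled

### The job

Press the orange-handled drive sled fully home in its tilted roll-over stand, then tug it outwards by its handle and feel the latch itself hold a firm steady pull (about 10 N beyond the sliding drag, for half a second; without ever loading the bolt beyond 40 N), pressing it home again if it slides out. Only then turn the cradle over with the red crank bar until it rests fully upside down with the sled still latched, and let go. Leave the other things on the bench where they are.

Things in the scene. Friction and masses are not known exactly. Their poses are not given: they have to be found in the camera images.
- stand: Roll-over stand fixed to the table: dark base plate 200 (along x) x 260 mm and two blue posts 180 mm tall that carry the aluminium cradle on a level hinge. Origin on the table straight below the middle of the hinge; z up; the hinge runs along the stand's y, 160 mm above the origin; -x is its front, roughly towards the robot.
- cradle (a joint): Turn of the cradle (rad). 0 would be sled axis straight up; grows as the sled's top comes over to the front (-x of the stand) and down; 1.571 = sled level, 3.142 = upside down, against a hard stop. Starts at 0.42 to 0.70: the sled leans 24 to 40 degrees to the front. Stiff hinge: about 0.7 N m of friction (8 N at the crank bar) holds it where it is left.
- sled_slide (a joint): How far the sled stands out of the cradle (m): 0 = fully home on the cradle's floor, 0.058 = end of the rails, which it cannot leave. Starts 0.036 to 0.050 out. The rails drag with about 3.5 N either way. Over the last 30 mm the latch adds up to about 8 N before it snaps in: that early resistance is not yet home.
- sled_handle (a point): Point in the orange slab handle of the sled. The slab is 16 mm thick (the point's x), 96 mm wide (y), 46 mm high; the point is its middle in x and y, 20 mm below its free edge, 25 mm above the sled body. Its z is the slide direction, out of the cradle; y is along the hinge. With the sled home it lies 80 mm from the hinge, in the middle of the stand.
- crank_bar (a point): Middle of the red crank bar: a free-spinning sleeve, 20 mm diameter, 86 mm long, parallel to the hinge, 158 mm from the hinge's middle towards the stand's +y and 85 mm from the hinge line. It turns with the cradle: from the stand's +x turning upwards it stands at (cradle value - 0.10) rad, so it starts at the back, goes over the top and ends at the front. Crank arm at its inner end, 24 mm wide.
- sled: The sled: black body 110 (y) x 32 (x) x 115 mm, about 0.35 kg, orange handle on top; origin on the hinge line when home, axes as for the handle. A brass striker plate on its flank catches under the bolt. Where the plate was set is not known: once latched, the sled has 1 to 8 mm of free play outwards from home before the bolt stops it dead. Unlatched, a pull meets only drag and weight.
- bolt: Steel spring bolt of the latch in the yellow catch block, on the cradle's side away from the crank; the striker pushes its bevel aside, then it snaps over by itself. Leave it to its spring. Origin on the cradle's middle line, 25 mm above the hinge line.
- screwdriver_grip (a point): Bystander: screwdriver about 200 mm long lying on the table; point on its handle.
- mug: Bystander: blue mug, 80 mm across, 90 mm tall; origin under its centre.
- drive: Bystander: bare hard drive lying flat, 102 x 147 x 26 mm; origin under its centre.
- tape: Bystander: blue roll of tape lying flat, 90 mm across, 24 mm high; origin under its centre.
- meter: Bystander: yellow multimeter lying flat, 160 x 80 x 38 mm; origin under its centre.
- discs: Bystander: grey disc spindle, 132 mm across, 80 mm tall; origin under its centre.
- cases: Bystander: stack of four disc cases, 125 x 142 x 41 mm; origin under its centre.

How it is judged:
By the outcome, as a careful person would: the job done as asked, in the order asked, and still so for the second after the job is handed in, with the robot touching nothing.
It also fails if it takes over 64 s, if anything falls off the work surface, if the arm or the gripper's body presses on something with over 40 N, if the wrist force passes 120 N, or if a joint passes its speed limit or range.

### The arm

A 6-joint arm with a two-finger parallel gripper is mounted at the origin on the work surface. World frame = base frame: x ahead of the robot, y to its left, z up, the work surface at z = 0. Lengths are in m, angles in rad, forces in N, time in s.
With the tool pointing down it reaches from about 0.225 to 0.875 m from the base axis. Payload 3.4 kg.
Tool frame: the origin (TCP) lies at the very end of the fingers, on their centre line; the grasp point (between the pads) lies bot.pinch_z behind it (bot.pinch_z is the distance from the TCP to the grasp point, in m); z points along the fingers, y is the line along which they close (so a half turn about z gives the same grasp; the last joint's range is limited). The gripper opens to 85 mm and grips with 20 to 120 N. Pads are 22 mm wide; open, the fingers measure 114 mm over their backs; the gripper's body (76 mm by 85 mm) begins 54 mm behind the grasp point. The pads swing forward as they close: fully open they stand 13 mm farther back than shut.
Start: joints at [1.115, 0.276, 1.505, -0, 1.361, -0.121], TCP at [0.189, 0.543, 0.231] pointing down, gripper open.
Joint ranges: [-2.89, 2.89], [-0.75, 2.08], [0.22, 2.7], [-1.18, 4.32], [0.11, 2.71], [-2.7, 2.7]. Speed limits (rad/s): [2.57, 2.57, 3.14, 3.14, 3.14, 3.14].

### API

Orientations are given as a unit quaternion [w, x, y, z].
In Python, from bench import bot, grab_frame, camera_params gives the robot as it stands.
- The arm moves only by the tool carry_out, never from a script. Its argument "steps" is a list of rows, each a list of 3 entries, a list of its own where there are three numbers: the opening, from -1 (shut) to 1 (fully open), then the shift along the tool's x, y, z in m, then the turn about the tool's z in degrees. In form: [[jaw, [x, y, z], turn], ...]. A call has 1 to 12 rows; each row is the pose to reach, as a shift and turn from the pose commanded when the call began, along the tool's axes at that moment; what a row does not reach only later rows make up. A row lasts 1/10 s, in which the tool goes at most 50 mm and 8.59 degrees, less where a joint would pass 70% of its speed; a pose out of reach is approached as far as the arm can. A call with a gripper value outside its range is refused whole. The fingers move at their own pace and stop on an object; "newtons" is the grip in N (left out, the last holds). Time passes only in rows, so rows that repeat a pose let the fingers close. It gives the time, the measured TCP pose, the force, the opening and the grip force at its end, in the units of the state.
- bot.state(): the state, without advancing time (a new reading comes with each control period).
- grab_frame(name): name is "side" or "top" or "wrist"; returns (picture, depth): 384x512x3 uint8, red, green, blue; 384x512 float32, m along the optical axis (not along the pixel's ray), 0 where there is no reading.
- camera_params(name): a dict with "mtx" (3x3 intrinsics, pixels), "dist_coeffs" ([k1, k2, p1, p2, k3] as OpenCV has them; the pictures are not rectified), "cam_to_world" (4x4, takes a point from camera to world coordinates). Camera axes: x right, y up, looking along -z (the intrinsics and any distortion apply to the point x, -y, -z); pixel columns grow to the right and rows downward; lengths in m; the calibration is good to about 2 mm. A picture is of the moment at which its call begins: read the wrist's pose just before it. camera_params takes no time and is no camera call; for the wrist camera it gives the pose at the moment of the call.
- bot.finish_job(): hands the job in; it is judged then, once.
The state is a dict: "time_s": time; "qpos": joint angles; "dq": joint speeds; "joint_torque": joint torques, N m; "ee_pos": TCP position; "tcp_rot": TCP orientation; "ft_force": force on the tool from outside, world axes, zero at the start; "wrist_torque": the same for the moment, N m; "finger_gap": finger opening in m; "gripper_force": force on a finger pad.
Only numpy, scipy, OpenCV 4.12 (cv2) and the standard library are available. Lean on these libraries where they do the work, as an engineer would, in place of code of your own. Each camera call takes 0.05 s, during which the arm holds its last target. There are 200 camera calls.

## Working session

There is one attempt and no reset: what is moved stays moved. The work goes in short steps, Python scripts to look and compute and a tool call to move; the robot and the scene stay as the last step left them, time stands still between calls to the robot, and variables do not carry over. Pictures are saved under pics/ and viewed, at most 10 in all, crops included, and the job is handed in when it is done.

Besides the shell and the picture viewer there is one more tool, called as a command line: name --argument value ..., lists and objects as JSON in quotes. carry_out: Moves the arm, as the interface text tells. Its arguments: {"type":"object","properties":{"steps":{"type":"array"},"newtons":{"type":"number"}},"required":["steps"]}

```bash
mkdir -p pics; ls; cat > h.py <<'E'
import numpy as np, cv2
from bench import bot, grab_frame, camera_params
def pts(name, dep, p):
    m=np.array(p['mtx']);T=np.array(p['cam_to_world']);h,w=dep.shape
    u,v=np.meshgrid(np.arange(w),np.arange(h))
    n=cv2.undistortPoints(np.stack([u,v],-1).reshape(-1,1,2).astype(np.float64),m,np.array(p['dist_coeffs'],float)).reshape(h,w,2)
    P=np.stack([n[...,0]*dep,-n[...,1]*dep,-dep],-1)
    return P@T[:3,:3].T+T[:3,3]
def look(name):
    p=camera_params(name);im,d=grab_frame(name);return im,d,pts(name,d,p)
E
python3 - <<'E'
from h import *
print(bot.pinch_z,bot.state())
ims=[]
for n in ['side','top']:
    im,d,P=look(n);np.savez('/tmp/'+n,im=im,d=d,P=P);print(n,camera_params(n)['cam_to_world'],(d==0).mean())
    cv2.imwrite(f'pics/{n}0.png',im[...,::-1])
E
```

```text
pics
0.0187 {'time_s': 0.0, 'qpos': array([ 1.11498567e+00,  2.76630905e-01,  1.50616491e+00,  1.40279016e-05,
        1.36067276e+00, -1.20993624e-01]), 'dq': array([-8.48740721e-04, -8.97671738e-04, -1.27113804e-03,  4.54101769e-04,
        7.74165310e-06, -2.10747549e-03]), 'joint_torque': array([-1.29659289e-03, -4.16770220e+01, -2.45805216e+01, -4.21173390e-04,
        1.06810444e-02, -1.84546548e-05]), 'ee_pos': array([0.18870429, 0.54259123, 0.23040656]), 'tcp_rot': array([-2.73350083e-04,  1.66629034e-01,  9.86019211e-01, -8.97270413e-04]), 'ft_force': array([ 0.42198668, -0.42885036,  0.08629268]), 'wrist_torque': array([-0.05565357,  0.02474515, -0.03947975]), 'gripper_force': 0.0, 'finger_gap': 0.08528789091838158}
side [[-0.99840064  0.04882259 -0.02850471  0.53579757]
 [-0.05207516 -0.59792075  0.79986183  1.16813921]
 [ 0.02200777  0.80006695  0.5995069   1.07866179]
 [ 0.          0.          0.          1.        ]] 0.004099527994791667
top [[-0.003095    0.99785297 -0.06542079  0.51110892]
 [-0.99977309 -0.00170888  0.02123314 -0.00232033]
 [ 0.02107575  0.06547166  0.99763183  1.28183602]
 [ 0.          0.          0.          1.        ]] 0.004145304361979167
```

View pics/side0.png

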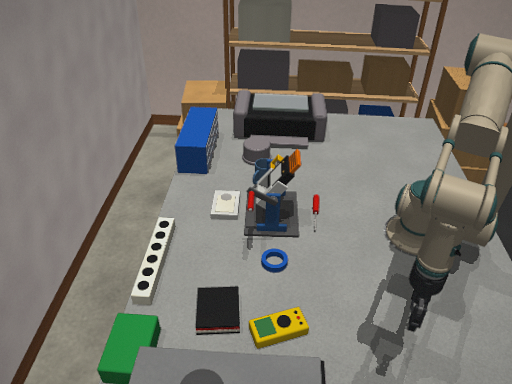

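View pics/top0.png

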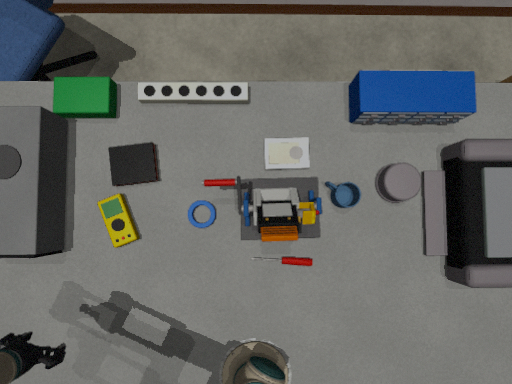

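The side view shows the stand around (272,205): orange handle (290,165), red crank (250,200) and screwdriver (316,205). In the top view the handle is at (280,233), leaning towards the robot. The crank bar is at (220,183), at the back on the +y side, and the screwdriver is at (290,260). Next I'll measure.

```bash
python3 - <<'E'
from h import *
for n in ['side','top']:
    z=np.load('/tmp/'+n+'.npz');im,P=z['im'],z['P'];hsv=cv2.cvtColor(im,cv2.COLOR_RGB2HSV);H,S,V=[hsv[...,i].astype(int) for i in range(3)]
    roi=(abs(P[...,0]-.6)<.3)&(abs(P[...,1])<.3)&(P[...,2]<.45)
    for c,m in dict(orange=(H>=8)&(H<=18)&(S>150)&(V>90),red=((H<6)|(H>174))&(S>150)&(V>90),yellow=(H>=20)&(H<=30)&(S>150)&(V>90),blue=(H>100)&(H<125)&(S>120)).items():
        k,lab,st,ce=cv2.connectedComponentsWithStats((m&roi).astype(np.uint8))
        for i in range(1,k):
            if st[i,4]<20: continue
            q=P[lab==i]; print(n,c,st[i],'med',np.median(q,0).round(3),'lo',np.percentile(q,3,axis=0).round(3),'hi',np.percentile(q,97,axis=0).round(3))
            if c in('orange','red'):
                mu=q.mean(0);u,s,vt=np.linalg.svd(q-mu,full_matrices=False);print('   axes',vt[0].round(3),vt[2].round(3),s/len(q)**.5)
    # base plate
    pl=roi&(P[...,2]>.002)&(P[...,2]<.03)&(V<80)&(S<80)
    k,lab,st,ce=cv2.connectedComponentsWithStats(pl.astype(np.uint8));i=1+st[1:,4].argmax()
    q=P[lab==i][:,:2].astype(np.float32);print(n,'plate',cv2.minAreaRect(q),st[i],np.median(P[lab==i][:,2]))
E
```

```text
side orange [289 149  12  24 208] med [ 0.469 -0.049  0.268] lo [ 0.451 -0.103  0.247] hi [ 0.485 -0.017  0.283]
   axes [-0.032  0.997 -0.069] [0.764 0.069 0.641] [0.02854687 0.01504813 0.0036091 ]
side red [248 191   7  18  97] med [0.607 0.097 0.212] lo [0.598 0.058 0.207] hi [0.616 0.138 0.215]
   axes [-0.045  0.999  0.006] [ 0.029  0.008 -1.   ] [0.02535578 0.0053417  0.00247319]
side red [313 195   6  17  93] med [ 0.368 -0.131  0.025] lo [ 0.357 -0.177  0.017] hi [ 0.379 -0.089  0.03 ]
   axes [-0.059 -0.998  0.014] [-0.337  0.007 -0.941] [0.02778689 0.00654983 0.00314987]
side yellow [270 155  14  14  75] med [ 0.534 -0.157  0.202] lo [ 0.509 -0.178  0.162] hi [ 0.552 -0.13   0.219]
side blue [266 159   6  12  32] med [ 0.561 -0.182  0.169] lo [ 0.55  -0.257  0.086] hi [ 0.569 -0.176  0.186]
side blue [257 192  30  40 549] med [0.535 0.029 0.067] lo [0.491 0.02  0.018] hi [0.581 0.034 0.18 ]
side blue [261 249  27  23 381] med [0.521 0.18  0.023] lo [0.481 0.134 0.004] hi [0.56  0.217 0.028]
side plate ((0.47658276557922363, -0.08747076988220215), (0.06725721806287766, 0.195
[... 660 characters left out ...]
45]
top yellow [299 202  17  22 274] med [ 0.52  -0.152  0.2  ] lo [ 0.492 -0.168  0.173] hi [ 0.551 -0.131  0.218]
top blue [326 182  25  25 182] med [ 0.584 -0.259  0.04 ] lo [ 0.542 -0.299  0.001] hi [ 0.614 -0.237  0.09 ]
top blue [309 190  13  24 116] med [ 0.561 -0.183  0.171] lo [ 0.525 -0.19   0.032] hi [ 0.592 -0.178  0.183]
top blue [243 192   7  34 160] med [0.532 0.023 0.079] lo [0.486 0.017 0.012] hi [0.586 0.034 0.182]
top blue [188 201  28  27 332] med [0.519 0.172 0.024] lo [0.48  0.13  0.016] hi [0.558 0.212 0.028]
top plate ((0.5988368391990662, -0.10543901473283768), (0.07677619159221649, 0.20557120442390442), 0.053852710872888565) [255 178  63  24 660] 0.01154060499897136
```

carry_out --steps '[[1,[-0.45,-0.485,-0.15],69],[1,[-0.45,-0.485,-0.15],69],[1,[-0.45,-0.485,-0.15],69],[1,[-0.45,-0.485,-0.15],69],[1,[-0.45,-0.485,-0.15],69],[1,[-0.45,-0.485,-0.15],69],[1,[-0.45,-0.485,-0.15],69],[1,[-0.45,-0.485,-0.15],69],[1,[-0.45,-0.485,-0.15],69],[1,[-0.45,-0.485,-0.15],69],[1,[-0.45,-0.485,-0.15],69],[1,[-0.45,-0.485,-0.15],69]]'

```text
time_s: 1.3
ee_pos: [0.424, 0.0053, 0.3643]
tcp_rot: [-0.0, 0.696, 0.718, 0.0]
ft_force: [0.6, 1.2, 0.2]
finger_gap: 0.0853
gripper_force: 0.0
```

carry_out --steps '[[1,[-0.067,0.01,-0.03],0],[1,[-0.067,0.01,-0.03],0],[1,[-0.067,0.01,-0.03],0]]'

```text
time_s: 1.6
ee_pos: [0.4371, -0.0625, 0.3945]
tcp_rot: [0.001, 0.698, 0.717, -0.0]
ft_force: [0.4, 0.5, 0.1]
finger_gap: 0.0858
gripper_force: 0.0
```

```bash
python3 - <<'E'
from h import *
s=bot.state();print(s['ee_pos'],s['tcp_rot'],s['ft_force'])
im,d,P=look('wrist');cv2.imwrite('pics/w1.png',im[...,::-1]);np.savez('/tmp/w1',im=im,d=d,P=P)
hsv=cv2.cvtColor(im,cv2.COLOR_RGB2HSV);H,S,V=[hsv[...,i].astype(int) for i in range(3)]
m=(H>=6)&(H<=18)&(S>150)&(V>60)&(d>0);q=P[m]
print(m.sum(),q.min(0),q.max(0))
print(np.percentile(q,[2,50,98],axis=0).round(4))
c=(m)&(abs(P[...,1]-np.median(q[:,1]))<.01)
r=P[c];o=r[:,2].argsort()
for i in o[::max(1,len(o)//25)]:print(r[i].round(4))
E
```

```text
[ 0.43712358 -0.06251965  0.39451148] [ 1.00899405e-03  6.97573986e-01  7.16512046e-01 -6.33859761e-05] [0.44978958 0.54252294 0.12008746]
3385 [ 0.44604003 -0.16861063  0.01263193] [ 0.53040425 -0.01614623  0.28342047]
[[ 0.4475 -0.1084  0.2458]
 [ 0.4614 -0.0584  0.276 ]
 [ 0.4843 -0.0175  0.2823]]
[ 0.4844 -0.0667  0.2453]
[ 0.4834 -0.0607  0.2488]
[ 0.4806 -0.0532  0.2512]
[ 0.4771 -0.0531  0.2561]
[ 0.4766 -0.0643  0.258 ]
[ 0.4751 -0.0598  0.2601]
[ 0.4707 -0.0577  0.2651]
[ 0.4702 -0.0526  0.2663]
[ 0.4681 -0.0513  0.2681]
[ 0.4657 -0.0651  0.2727]
[ 0.4641 -0.0536  0.2743]
[ 0.4636 -0.0625  0.2752]
[ 0.4472 -0.0545  0.2759]
[ 0.4471 -0.0508  0.2763]
[ 0.4488 -0.0515  0.2769]
[ 0.462  -0.0537  0.2774]
[ 0.4518 -0.0611  0.278 ]
[ 0.4513 -0.0492  0.2786]
[ 0.4535 -0.0616  0.2791]
[ 0.4603 -0.0577  0.2795]
[ 0.4542 -0.0577  0.2801]
[ 0.4599 -0.0684  0.2805]
[ 0.4569 -0.061   0.2809]
[ 0.4569 -0.0627  0.2813]
[ 0.4567 -0.059   0.2818]
[ 0.4576 -0.0606  0.2823]
```

View pics/w1.png

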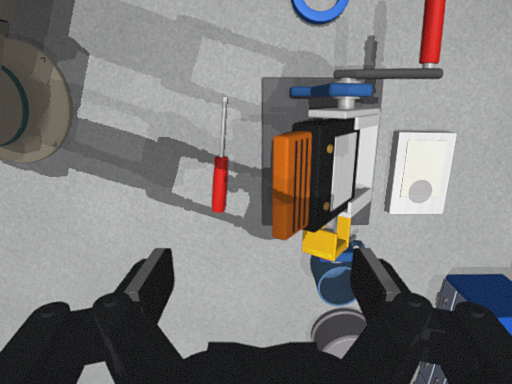

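The wrist view shows the slab's free edge at about (285,185) with the body behind it and nothing on top. The free edge's middle is near (0.453, -0.063, 0.279), with a tilt of about 0.6. First I'll push along the slide axis with the fingers shut.

carry_out --steps '[[-1,[0,0.01,0.04],0],[-1,[0,0.01,0.06],0],[-1,[0,0.01,0.06],0],[-1,[0,0.01,0.06],0],[-1,[0,0.01,0.06],0],[-1,[0,0.01,0.06],0],[-1,[0,0.01,0.08],0],[-1,[0,0.01,0.1],0],[-1,[0,0.01,0.106],0],[-1,[0,0.01,0.106],0]]' --newtons 40

```text
time_s: 2.65
ee_pos: [0.4458, -0.059, 0.2879]
tcp_rot: [-0.0, 0.696, 0.718, -0.0]
ft_force: [-0.4, 0.7, 0.8]
finger_gap: 0.0003
gripper_force: 0.0
```

carry_out --steps '[[-1,[-0.003,0.002,0.003],0],[-1,[-0.003,0.005,0.007],0],[-1,[-0.003,0.007,0.01],0],[-1,[-0.003,0.009,0.013],0],[-1,[-0.003,0.011,0.016],0],[-1,[-0.003,0.014,0.02],0],[-1,[-0.003,0.016,0.023],0],[-1,[-0.003,0.018,0.026],0],[-1,[-0.003,0.018,0.026],0]]'

```text
time_s: 3.55
ee_pos: [0.464, -0.0614, 0.2616]
tcp_rot: [-0.001, 0.696, 0.718, -0.0]
ft_force: [0.1, 0.0, 1.2]
finger_gap: -0.0004
gripper_force: 0.4
```

```bash
cat >> h.py <<'E'
def stat():
    s=bot.state();f=np.array(s['ft_force']);print('t',s['time_s'],'tcp',np.round(s['ee_pos'],4),'F',f.round(1),'axial out',round(float(f@[-.565,0,.825]),1),'perp',round(float(f@[.825,0,.565]),1),'gap',s['finger_gap'])
def measure(show=None):
    for n in ['top','side']:
        im,d,P=look(n);hsv=cv2.cvtColor(im,cv2.COLOR_RGB2HSV);H,S,V=[hsv[...,i].astype(int) for i in range(3)]
        if show: cv2.imwrite(f'pics/{show}{n}.png',im[...,::-1])
        roi=(abs(P[...,0]-.52)<.2)&(abs(P[...,1]+.02)<.2)&(P[...,2]<.45)&(P[...,2]>.08)
        for c,m in dict(orange=(H>=8)&(H<=18)&(S>150)&(V>80),red=((H<6)|(H>174))&(S>150)&(V>80)).items():
            q=P[m&roi]
            if len(q)<8: print(n,c,'none');continue
            print(n,c,len(q),'med',np.median(q,0).round(3),'lo',np.percentile(q,3,axis=0).round(3),'hi',np.percentile(q,97,axis=0).round(3))
E
python3 -c "
from h import *
stat();measure()"
```

```text
t 3.55 tcp [ 0.464  -0.0614  0.2616] F [0.1 0.  1.2] axial out 0.9 perp 0.7 gap -0.0003646021880156764
top orange none
top red 205 med [0.606 0.092 0.211] lo [ 0.523 -0.177  0.19 ] hi [0.615 0.136 0.215]
side orange 134 med [ 0.482 -0.033  0.247] lo [ 0.466 -0.102  0.227] hi [ 0.498 -0.015  0.264]
side red 102 med [0.606 0.1   0.212] lo [0.598 0.056 0.206] hi [0.616 0.14  0.216]
```

carry_out --steps '[[-1,[0,0.002,0.003],0],[-1,[0,0.004,0.006],0],[-1,[0,0.006,0.009],0],[-1,[0,0.008,0.012],0],[-1,[0,0.009,0.014],0],[-1,[0,0.01,0.015],0],[-1,[0,0.01,0.015],0]]'

```text
time_s: 4.35
ee_pos: [0.4742, -0.0613, 0.2467]
tcp_rot: [-0.0, 0.696, 0.718, 0.0]
ft_force: [1.1, 0.4, 0.7]
finger_gap: 0.0002
gripper_force: 0.0
```

```bash
python3 -c "
from h import *
stat();measure()"
```

```text
t 4.35 tcp [ 0.4742 -0.0613  0.2467] F [1.1 0.4 0.7] axial out -0.0 perp 1.3 gap 0.00018589382158147984
top orange none
top red 205 med [0.606 0.092 0.211] lo [ 0.523 -0.177  0.192] hi [0.615 0.136 0.215]
side orange 145 med [ 0.494 -0.034  0.231] lo [ 0.478 -0.103  0.21 ] hi [ 0.511 -0.015  0.248]
side red 101 med [0.607 0.098 0.212] lo [0.598 0.057 0.206] hi [0.616 0.139 0.216]
```

carry_out --steps '[[-1,[0,0.001,0.0016],0],[-1,[0,0.002,0.0033],0],[-1,[0,0.0028,0.0041],0],[-1,[0,0.0028,0.0041],0]]'

```text
time_s: 4.85
ee_pos: [0.4761, -0.0612, 0.2436]
tcp_rot: [-0.0, 0.696, 0.718, -0.001]
ft_force: [-3.1, 0.1, 7.1]
finger_gap: 0.0002
gripper_force: 3.8
```

```bash
python3 -c "
from h import *
stat()"
```

```text
t 4.85 tcp [ 0.4761 -0.0612  0.2436] F [-3.1  0.1  7.1] axial out 7.6 perp 1.5 gap 0.00017975759730237283
```

carry_out --steps '[[-1,[0,0.001,0.0016],0],[-1,[0,0.001,0.0016],0],[-1,[0,0.0017,0.0025],0],[-1,[0,0.0017,0.0025],0]]'

```text
time_s: 5.25
ee_pos: [0.4765, -0.0612, 0.2432]
tcp_rot: [-0.001, 0.696, 0.718, -0.001]
ft_force: [-9.9, -0.4, 19.2]
finger_gap: 0.0
gripper_force: 10.7
```

```bash
python3 -c "
from h import *
stat()"
```

```text
t 5.25 tcp [ 0.4765 -0.0612  0.2432] F [-9.9 -0.4 19.2] axial out 21.4 perp 2.7 gap 3.056004468667772e-05
```

carry_out --steps '[[-1,[0,-0.006,-0.01],0],[1,[0,-0.01,-0.05],0],[1,[0,-0.01,-0.09],0],[1,[0,-0.01,-0.09],0],[1,[0,-0.01,-0.09],0]]'

```text
time_s: 5.75
ee_pos: [0.4689, -0.0615, 0.3309]
tcp_rot: [0.001, 0.696, 0.718, 0.001]
ft_force: [-0.3, -0.1, -1.5]
finger_gap: 0.0582
gripper_force: 0.0
```

```bash
python3 - <<'E'
from h import *
stat()
im,d,P=look('wrist');cv2.imwrite('pics/w2.png',cv2.resize(im[...,::-1],(768,576)));np.savez('/tmp/w2',im=im,d=d,P=P)
hsv=cv2.cvtColor(im,cv2.COLOR_RGB2HSV);H,S,V=[hsv[...,i].astype(int) for i in range(3)]
m=(H>=6)&(H<=18)&(S>150)&(V>60)&(d>0)&(P[...,2]>.15);q=P[m]
print(np.percentile(q,[2,50,98],axis=0).round(4))
c=(abs(P[...,1]+.063)<.004)&(P[...,2]>.1)&(P[...,0]>.44)&(P[...,0]<.62)
r=P[c];o=r[:,0].argsort()
for i in o[::max(1,len(o)//35)]:print(r[i].round(4))
E
```

```text
t 5.75 tcp [ 0.4689 -0.0615  0.3309] F [-0.3 -0.1 -1.5] axial out -1.0 perp -1.1 gap 0.058205268740447055
[[ 0.4739 -0.108   0.21  ]
 [ 0.4877 -0.0577  0.2396]
 [ 0.5103 -0.0165  0.2457]]
[ 0.44   -0.062   0.3661]
[ 0.4402 -0.0604  0.3564]
[ 0.4404 -0.0654  0.3558]
[ 0.4405 -0.064   0.3489]
[ 0.4407 -0.0632  0.3736]
[ 0.4792 -0.0641  0.243 ]
[ 0.486  -0.0599  0.245 ]
[ 0.4935 -0.0653  0.2359]
[ 0.4983 -0.0606  0.3722]
[ 0.4984 -0.0604  0.3457]
[ 0.4985 -0.0608  0.3673]
[ 0.4987 -0.0621  0.3746]
[ 0.4996 -0.0623  0.3743]
[ 0.5076 -0.0618  0.2148]
[ 0.5107 -0.0648  0.3892]
[ 0.5119 -0.0599  0.3907]
[ 0.5129 -0.0633  0.3895]
[ 0.5143 -0.0631  0.3906]
[ 0.5153 -0.0649  0.3916]
[ 0.5165 -0.0621  0.3918]
[ 0.5176 -0.0632  0.3906]
[ 0.5188 -0.0635  0.3921]
[ 0.5199 -0.0665  0.396 ]
[ 0.5206 -0.0669  0.396 ]
[ 0.5211 -0.0601  0.41  ]
[ 0.5216 -0.0592  0.2093]
[ 0.5221 -0.063   0.3932]
[ 0.523  -0.0633  0.3938]
[ 0.5239 -0.0668  0.3935]
[ 0.5253 -0.0603  0.205 ]
[ 0.5266 -0.0648  0.3924]
[ 0.5289 -0.0661  0.3971]
[ 0.5377 -0.0657  0.1886]
[ 0.5533 -0.0605  0.1675]
[ 0.5734 -0.0596  0.1416]
[ 0.5946 -0.0605  0.1192]
```

View pics/w2.png

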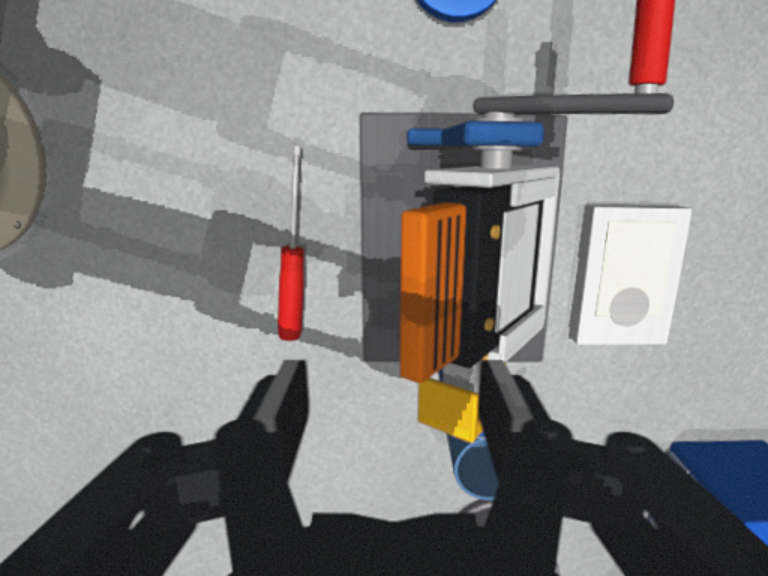

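The handle is clear on both faces and the sled is home. I'll grip it across its thickness next.

carry_out --steps '[[1,[-0.001,0.018,0.03],0],[1,[-0.001,0.018,0.06],0],[1,[-0.001,0.018,0.09],0],[1,[-0.001,0.018,0.114],0],[1,[-0.001,0.018,0.114],0],[-1,[-0.001,0.018,0.114],0],[-1,[-0.001,0.018,0.114],0],[-1,[-0.001,0.018,0.114],0],[-1,[-0.001,0.018,0.114],0],[-1,[-0.001,0.018,0.114],0],[-1,[-0.001,0.018,0.114],0]]' --newtons 60

```text
time_s: 6.9
ee_pos: [0.4893, -0.062, 0.2197]
tcp_rot: [0.003, 0.696, 0.718, 0.003]
ft_force: [-0.9, 1.4, 9.4]
finger_gap: 0.0278
gripper_force: 54.1
```

```bash
python3 -c "
from h import *
stat();measure()"
```

```text
t 6.9 tcp [ 0.4893 -0.062   0.2197] F [-0.9  1.4  9.4] axial out 8.3 perp 4.6 gap 0.02775436317923426
top orange none
top red 199 med [0.606 0.095 0.209] lo [ 0.525 -0.175  0.193] hi [0.615 0.136 0.214]
side orange 150 med [ 0.492 -0.036  0.238] lo [ 0.478 -0.104  0.209] hi [ 0.511 -0.015  0.248]
side red 104 med [0.608 0.098 0.209] lo [0.6   0.055 0.204] hi [0.617 0.137 0.214]
```

carry_out --steps '[[-1,[0,-0.001,-0.0013],0],[-1,[0,-0.0017,-0.0025],0],[-1,[0,-0.0023,-0.0033],0],[-1,[0,-0.0023,-0.0033],0]]'

```text
time_s: 7.4
ee_pos: [0.4903, -0.062, 0.2221]
tcp_rot: [0.006, 0.696, 0.718, 0.005]
ft_force: [6.6, 1.8, -0.5]
finger_gap: 0.0265
gripper_force: 55.0
```

```bash
python3 -c "
from h import *
stat();measure()"
```

```text
t 7.4 tcp [ 0.4903 -0.062   0.2221] F [ 6.6  1.8 -0.5] axial out -4.2 perp 5.2 gap 0.026474369290027524
top orange none
top red 195 med [0.606 0.095 0.207] lo [ 0.525 -0.177  0.192] hi [0.615 0.136 0.211]
side orange 143 med [ 0.492 -0.037  0.24 ] lo [ 0.479 -0.1    0.211] hi [ 0.511 -0.015  0.25 ]
side red 99 med [0.609 0.1   0.208] lo [0.6   0.056 0.203] hi [0.618 0.139 0.212]
```

carry_out --steps '[[-1,[0,-0.001,-0.0013],0],[-1,[0,-0.0017,-0.0025],0],[-1,[0,-0.0023,-0.0033],0],[-1,[0,-0.0023,-0.0033],0]]'

```text
time_s: 7.9
ee_pos: [0.489, -0.0621, 0.2243]
tcp_rot: [0.006, 0.696, 0.718, 0.006]
ft_force: [11.7, 1.6, -7.3]
finger_gap: 0.0261
gripper_force: 54.3
```

```bash
python3 -c "
from h import *
stat();measure()"
```

```text
t 7.9 tcp [ 0.489  -0.0621  0.2243] F [11.7  1.6 -7.3] axial out -12.6 perp 5.5 gap 0.026075478579818723
top orange none
top red 194 med [0.607 0.095 0.206] lo [ 0.525 -0.177  0.193] hi [0.615 0.137 0.212]
side orange 144 med [ 0.492 -0.035  0.242] lo [ 0.478 -0.102  0.213] hi [ 0.511 -0.017  0.251]
side red 101 med [0.609 0.101 0.208] lo [0.6   0.056 0.203] hi [0.618 0.137 0.212]
```

carry_out --steps '[[-1,[0,-0.0006,-0.0008],0],[-1,[0,-0.0011,-0.0016],0],[-1,[0,-0.0011,-0.0016],0]]'

```text
time_s: 8.3
ee_pos: [0.4903, -0.0621, 0.2262]
tcp_rot: [0.008, 0.696, 0.718, 0.008]
ft_force: [16.1, 2.4, -9.3]
finger_gap: 0.0252
gripper_force: 56.6
```

```bash
python3 -c "
from h import *
stat();measure()"
```

```text
t 8.3 tcp [ 0.4903 -0.0621  0.2262] F [16.1  2.4 -9.3] axial out -16.8 perp 8.0 gap 0.025235267130542378
top orange none
top red 193 med [0.607 0.093 0.205] lo [ 0.527 -0.175  0.193] hi [0.616 0.135 0.21 ]
side orange 148 med [ 0.494 -0.036  0.244] lo [ 0.482 -0.102  0.213] hi [ 0.514 -0.016  0.253]
side red 101 med [0.609 0.099 0.207] lo [0.601 0.056 0.2  ] hi [0.618 0.138 0.211]
```

carry_out --steps '[[-1,[0,-0.0006,-0.0009],0],[-1,[0,-0.0009,-0.0014],0],[-1,[0,-0.0009,-0.0014],0]]'

```text
time_s: 8.7
ee_pos: [0.4901, -0.0621, 0.2266]
tcp_rot: [0.008, 0.696, 0.718, 0.008]
ft_force: [19.0, 0.9, -15.9]
finger_gap: 0.0247
gripper_force: 55.9
```

```bash
python3 -c "
from h import *
stat();measure()"
```

```text
t 8.7 tcp [ 0.4901 -0.0621  0.2266] F [ 19.    0.9 -15.9] axial out -23.9 perp 6.7 gap 0.024651021017751833
top orange none
top red 196 med [0.607 0.092 0.205] lo [ 0.525 -0.176  0.192] hi [0.618 0.134 0.21 ]
side orange 149 med [ 0.495 -0.035  0.244] lo [ 0.482 -0.1    0.215] hi [ 0.515 -0.015  0.254]
side red 100 med [0.61  0.1   0.207] lo [0.601 0.056 0.202] hi [0.618 0.138 0.211]
```

carry_out --steps '[[-1,[0,0,0],0],[-1,[0,0,0],0],[-1,[0,0,0],0],[-1,[0,0,0],0],[-1,[0,0,0],0],[-1,[0,0,0],0],[-1,[0,0,0],0],[-1,[0,0,0],0]]'

```text
time_s: 9.6
ee_pos: [0.4901, -0.0621, 0.2266]
tcp_rot: [0.008, 0.696, 0.718, 0.008]
ft_force: [19.6, 1.3, -15.8]
finger_gap: 0.0248
gripper_force: 56.0
```

```bash
python3 -c "
from h import *
stat();measure()"
```

```text
t 9.6 tcp [ 0.4901 -0.0621  0.2266] F [ 19.6   1.3 -15.8] axial out -24.1 perp 7.3 gap 0.02484517125081568
top orange none
top red 196 med [0.608 0.092 0.205] lo [ 0.525 -0.175  0.193] hi [0.618 0.135 0.209]
side orange 146 med [ 0.495 -0.037  0.244] lo [ 0.482 -0.103  0.214] hi [ 0.514 -0.015  0.253]
side red 100 med [0.61  0.1   0.207] lo [0.601 0.059 0.202] hi [0.618 0.138 0.21 ]
```

The latch held 24 N axial for 0.9 s without moving, so roughly 17 N was on the bolt. I'll relax the pull, release and go up.

carry_out --steps '[[-1,[0,0.0015,0.002],0],[-1,[0,0.003,0.004],0],[-1,[0,0.003,0.004],0],[1,[0,0.003,0.004],0],[1,[0,0.003,0.004],0],[1,[0,0.003,0.004],0],[1,[0,0,-0.03],0],[1,[0,0,-0.07],0],[1,[0,0,-0.1],0],[1,[0,0,-0.1],0]]'

```text
time_s: 10.7
ee_pos: [0.4815, -0.0627, 0.3302]
tcp_rot: [0.004, 0.696, 0.718, 0.002]
ft_force: [-0.6, 0.0, -0.2]
finger_gap: 0.0856
gripper_force: 0.0
```

```bash
python3 -c "
from h import *
stat();measure('r')
im,d,P=look('wrist');cv2.imwrite('pics/w3.png',im[...,::-1])
hsv=cv2.cvtColor(im,cv2.COLOR_RGB2HSV);H,S,V=[hsv[...,i].astype(int) for i in range(3)]
for m in [(H>=6)&(H<=18)&(S>150)&(V>60)&(P[...,2]>.15)&(P[...,1]>-.11),((H<6)|(H>174))&(S>150)&(V>80)&(P[...,2]>.15)&(P[...,1]>0)]:
  q=P[m];print(np.percentile(q,[2,50,98],axis=0).round(4))
"
```

```text
t 10.7 tcp [ 0.4815 -0.0627  0.3302] F [-0.6  0.  -0.2] axial out 0.2 perp -0.6 gap 0.08555167694366857
top orange none
top red 195 med [0.607 0.092 0.205] lo [ 0.525 -0.175  0.193] hi [0.618 0.135 0.209]
side orange 156 med [ 0.496 -0.041  0.24 ] lo [ 0.482 -0.101  0.213] hi [ 0.513 -0.016  0.252]
side red 101 med [0.61  0.099 0.206] lo [0.601 0.057 0.2  ] hi [0.619 0.136 0.21 ]
[[ 0.4787 -0.1073  0.2139]
 [ 0.4917 -0.0568  0.2458]
 [ 0.513  -0.0162  0.2513]]
[[0.5998 0.0549 0.1983]
 [0.6057 0.0749 0.2063]
 [0.6164 0.0945 0.209 ]]
```

View pics/w3.png

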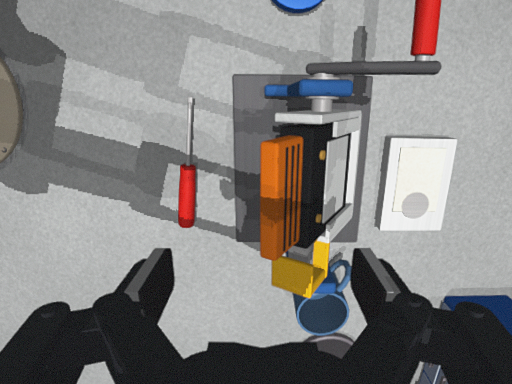

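carry_out --steps '[[1,[0.164,0.133,-0.01],0],[1,[0.164,0.133,-0.01],0],[1,[0.164,0.133,-0.01],0],[1,[0.164,0.133,-0.01],0],[1,[0.164,0.133,-0.01],0],[1,[0.164,0.133,0.03],0],[1,[0.164,0.133,0.07],0],[1,[0.164,0.133,0.11],0],[1,[0.164,0.133,0.152],0],[1,[0.164,0.133,0.152],0],[1,[0.164,0.133,0.152],0]]'

```text
time_s: 11.95
ee_pos: [0.6069, 0.1055, 0.1732]
tcp_rot: [-0.001, 0.696, 0.718, -0.001]
ft_force: [-0.1, 0.4, 1.4]
finger_gap: 0.0853
gripper_force: 0.0
```

carry_out --steps '[[-1,[0,0,0],0],[-1,[0,0,0],0],[-1,[0,0,0],0],[-1,[0,0,0],0],[-1,[0,0,0],0],[-1,[0,0,0],0]]' --newtons 40

```text
time_s: 12.55
ee_pos: [0.6087, 0.1061, 0.175]
tcp_rot: [0.001, 0.696, 0.718, 0.001]
ft_force: [2.2, 0.1, 3.0]
finger_gap: 0.0189
gripper_force: 39.0
```

```bash
python3 -c "
from h import *
stat();measure()"
```

```text
t 12.55 tcp [0.6087 0.1061 0.175 ] F [2.2 0.1 3. ] axial out 1.3 perp 3.5 gap 0.01887698672591262
top orange 446 med [ 0.496 -0.065  0.243] lo [ 0.48  -0.109  0.215] hi [ 0.514 -0.019  0.251]
top red 30 med [0.606 0.057 0.203] lo [ 0.52  -0.18   0.189] hi [0.616 0.064 0.208]
side orange 201 med [ 0.499 -0.051  0.237] lo [ 0.482 -0.104  0.212] hi [ 0.515 -0.016  0.252]
side red 56 med [0.609 0.105 0.207] lo [0.6   0.062 0.202] hi [0.617 0.137 0.209]
```

```bash
python3 -c "
import numpy as np
for a0 in (.48,1.48,2.38):
  print([[round(.085*(np.cos(a)-np.cos(a0)),4),round(-.085*(np.sin(a)-np.sin(a0)),4)] for a in a0+np.arange(1,11)*.1])"
```

```text
[[np.float64(-0.0043), np.float64(-0.0073)], [np.float64(-0.0093), np.float64(-0.0142)], [np.float64(-0.015), np.float64(-0.0205)], [np.float64(-0.0212), np.float64(-0.0263)], [np.float64(-0.028), np.float64(-0.0313)], [np.float64(-0.0353), np.float64(-0.0357)], [np.float64(-0.043), np.float64(-0.0393)], [np.float64(-0.051), np.float64(-0.0422)], [np.float64(-0.0593), np.float64(-0.0442)], [np.float64(-0.0677), np.float64(-0.0454)]]
[[np.float64(-0.0085), np.float64(-0.0003)], [np.float64(-0.017), np.float64(0.0002)], [np.float64(-0.0254), np.float64(0.0015)], [np.float64(-0.0336), np.float64(0.0037)], [np.float64(-0.0415), np.float64(0.0067)], [np.float64(-0.0491), np.float64(0.0104)], [np.float64(-0.0563), np.float64(0.0149)], [np.float64(-0.0631), np.float64(0.0201)], [np.float64(-0.0692), np.float64(0.026)], [np.float64(-0.0748), np.float64(0.0324)]]
[[np.float64(-0.0055), np.float64(0.0064)], [np.float64(-0.0104), np.float64(0.0134)], [np.float64(-0.0146), np.float64(0.0208)], [np.float64(-0.018), np.float64(0.0286)], [np.float64(-0.0206), np.float64(0.0367)], [np.float64(-0.0224), np.float64(0.045)], [np.float64(-0.0233), np.float64(0.0534)], [np.float64(-0.0234), np.float64(0.0619)], [np.float64(-0.0227), np.float64(0.0704)], [np.float64(-0.0211), np.float64(0.0787)]]
```

carry_out --steps '[[-1,[0,-0.0043,-0.0073],0],[-1,[0,-0.0093,-0.0142],0],[-1,[0,-0.015,-0.0205],0],[-1,[0,-0.0212,-0.0263],0],[-1,[0,-0.028,-0.0313],0],[-1,[0,-0.0353,-0.0357],0],[-1,[0,-0.043,-0.0393],0],[-1,[0,-0.051,-0.0422],0],[-1,[0,-0.0593,-0.0442],0],[-1,[0,-0.0677,-0.0454],0]]'

```text
time_s: 13.65
ee_pos: [0.5465, 0.1044, 0.2217]
tcp_rot: [0.005, 0.696, 0.718, 0.006]
ft_force: [12.2, 1.4, 3.6]
finger_gap: 0.0188
gripper_force: 40.4
```

```bash
python3 -c "
from h import *
stat();measure()"
```

```text
t 13.65 tcp [0.5465 0.1044 0.2217] F [12.2  1.4  3.6] axial out -3.9 perp 12.1 gap 0.018819080496988716
top orange 505 med [ 0.46  -0.065  0.173] lo [ 0.438 -0.111  0.169] hi [ 0.48  -0.022  0.177]
top red 11 med [ 0.511 -0.178  0.167] lo [ 0.505 -0.181  0.166] hi [ 0.514 -0.175  0.17 ]
side orange 206 med [ 0.459 -0.045  0.173] lo [ 0.438 -0.104  0.16 ] hi [ 0.481 -0.015  0.18 ]
side red 50 med [0.547 0.103 0.253] lo [0.538 0.058 0.247] hi [0.554 0.138 0.257]
```

carry_out --steps '[[-1,[0,-0.0085,-0.0003],0],[-1,[0,-0.017,0.0002],0],[-1,[0,-0.0254,0.0015],0],[-1,[0,-0.0336,0.0037],0],[-1,[0,-0.0415,0.0067],0],[-1,[0,-0.0491,0.0104],0],[-1,[0,-0.0563,0.0149],0],[-1,[0,-0.0631,0.0201],0],[-1,[0,-0.0692,0.026],0]]'

```text
time_s: 14.65
ee_pos: [0.4715, 0.1023, 0.1969]
tcp_rot: [0.001, 0.696, 0.718, 0.002]
ft_force: [-3.6, 0.4, 16.4]
finger_gap: 0.0184
gripper_force: 41.7
```

```bash
python3 -c "
from h import *
stat();measure()"
```

```text
t 14.65 tcp [0.4715 0.1023 0.1969] F [-3.6  0.4 16.4] axial out 15.6 perp 6.3 gap 0.018448278674907267
top orange 160 med [ 0.48  -0.073  0.098] lo [ 0.472 -0.111  0.085] hi [ 0.487 -0.023  0.109]
top red 9 med [ 0.517 -0.177  0.14 ] lo [ 0.477 -0.18   0.135] hi [0.526 0.052 0.226]
side orange 15 med [ 0.49  -0.019  0.092] lo [ 0.477 -0.023  0.082] hi [ 0.497 -0.015  0.107]
side red 36 med [0.471 0.124 0.227] lo [ 0.462 -0.021  0.096] hi [0.478 0.137 0.231]
```

carry_out --steps '[[-1,[0,-0.0055,0.0064],0],[-1,[0,-0.0104,0.0134],0],[-1,[0,-0.0146,0.0208],0],[-1,[0,-0.018,0.0286],0],[-1,[0,-0.0206,0.0367],0],[-1,[0,-0.0224,0.045],0],[-1,[0,-0.0228,0.05],0],[-1,[0,-0.0228,0.05],0]]'

```text
time_s: 15.55
ee_pos: [0.4478, 0.1017, 0.1461]
tcp_rot: [-0.0, 0.696, 0.718, 0.001]
ft_force: [-6.0, 1.3, 19.9]
finger_gap: 0.0188
gripper_force: 42.0
```

```bash
python3 -c "
from h import *
stat();measure()"
```

```text
t 15.55 tcp [0.4478 0.1017 0.1461] F [-6.   1.3 19.9] axial out 19.8 perp 6.3 gap 0.01875160952267496
top orange none
top red none
side orange none
side red 42 med [0.448 0.117 0.179] lo [0.398 0.063 0.172] hi [0.458 0.135 0.215]
```

carry_out --steps '[[-1,[0,0.001,0.002],0],[-1,[0,0.001,0.004],0],[-1,[0,0.001,0.004],0],[-1,[0,0.001,0.004],0]]'

```text
time_s: 16.05
ee_pos: [0.4479, 0.1017, 0.1456]
tcp_rot: [-0.0, 0.696, 0.718, 0.001]
ft_force: [-14.6, 0.1, 47.1]
finger_gap: 0.0191
gripper_force: 44.6
```

carry_out --steps '[[-1,[0,0.001,-0.003],0],[-1,[0,0.002,-0.005],0],[1,[0,0.002,-0.005],0],[1,[0,0.002,-0.005],0],[1,[0,0.002,-0.005],0],[1,[0,0.002,-0.005],0],[1,[0,0.002,-0.005],0],[1,[0,0.002,-0.04],0],[1,[0,0.002,-0.08],0],[1,[0,0.002,-0.12],0],[1,[0,0.002,-0.16],0],[1,[0,0.002,-0.18],0]]'

```text
time_s: 17.25
ee_pos: [0.4525, 0.1012, 0.3229]
tcp_rot: [0.002, 0.696, 0.718, 0.002]
ft_force: [0.4, 0.0, -0.1]
finger_gap: 0.0856
gripper_force: 0.0
```

carry_out --steps '[[1,[0.12,-0.12,0],0],[1,[0.12,-0.12,0],0],[1,[0.12,-0.12,0],0],[1,[0.12,-0.12,0],0],[1,[0.12,-0.12,0],0],[1,[0.12,-0.12,0],0]]'

```text
time_s: 17.85
ee_pos: [0.3277, 0.2172, 0.3194]
tcp_rot: [0.001, 0.695, 0.719, 0.0]
ft_force: [0.9, -0.0, -0.8]
finger_gap: 0.0855
gripper_force: 0.0
```

```bash
python3 -c "
from h import *
stat();measure('e')
a=cv2.imread('pics/etop.png')[140:290,170:370];b=cv2.imread('pics/eside.png')[130:280,190:390]
cv2.imwrite('pics/e.png',np.hstack([cv2.resize(a,(400,300)),cv2.resize(b,(400,300))]))
"
```

```text
t 17.85 tcp [0.3277 0.2172 0.3194] F [ 0.9 -0.  -0.8] axial out -1.2 perp 0.3 gap 0.08551462997828087
top orange none
top red 191 med [0.45  0.091 0.176] lo [0.441 0.054 0.171] hi [0.458 0.131 0.18 ]
side orange none
side red 93 med [0.451 0.097 0.177] lo [0.442 0.05  0.171] hi [0.458 0.132 0.181]
```

View pics/e.png

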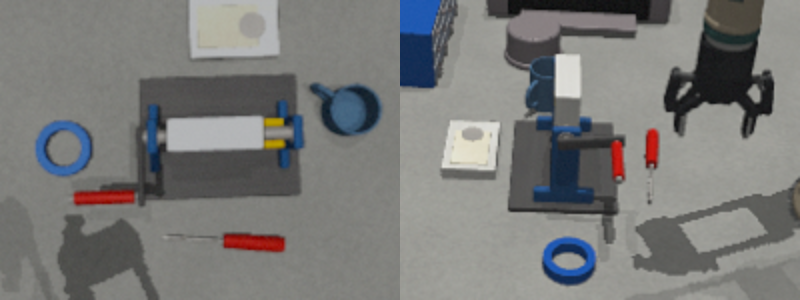

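The top view (left) shows the cradle's flat floor facing up and level. The side view (right) shows the crank at the front and everything else untouched. One low look from the front will confirm the sled is still latched.

carry_out --steps '[[1,[-0.3,-0.03,0],0],[1,[-0.3,-0.03,0],0],[1,[-0.3,-0.03,0],0],[1,[-0.3,-0.03,0],0],[1,[-0.3,-0.03,0],0],[1,[-0.3,-0.03,0],0],[1,[-0.3,-0.03,0],0],[1,[-0.3,-0.03,0.05],0],[1,[-0.3,-0.03,0.1],0],[1,[-0.3,-0.03,0.1],0]]'

```text
time_s: 18.95
ee_pos: [0.3001, -0.0807, 0.2127]
tcp_rot: [-0.009, 0.697, 0.717, -0.003]
ft_force: [-0.4, 0.5, 0.3]
finger_gap: 0.0854
gripper_force: 0.0
```

```bash
python3 -c "
from h import *
stat()
im,d,P=look('wrist');cv2.imwrite('pics/w4.png',im[...,::-1])
hsv=cv2.cvtColor(im,cv2.COLOR_RGB2HSV);H,S,V=[hsv[...,i].astype(int) for i in range(3)]
m=(H>=6)&(H<=18)&(S>150)&(V>30)&(P[...,0]>.45)
q=P[m];print(len(q));print(np.percentile(q,[2,50,98],axis=0).round(4) if len(q) else '')
"
```

```text
t 18.95 tcp [ 0.3001 -0.0807  0.2127] F [-0.4  0.5  0.3] axial out 0.5 perp -0.1 gap 0.08541767122813078
1456
[[ 0.523  -0.1077  0.064 ]
 [ 0.5294 -0.0711  0.0771]
 [ 0.5314 -0.0184  0.1057]]
```

View pics/w4.png

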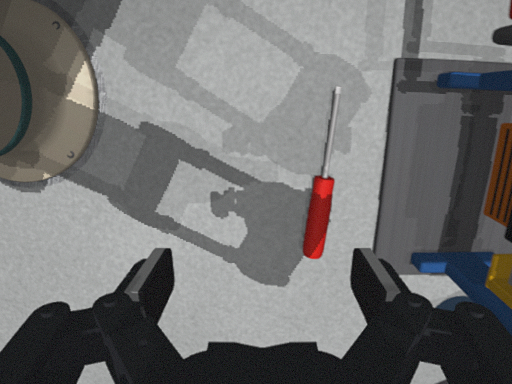

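The handle at (500,175) hangs at z ≈ 0.06, so the sled is still latched upside down. I'm handing the job in.

```bash
python3 -c "
from h import *
print(bot.finish_job())"
```

```text
the job is handed in; nothing more can be done
None
```

The job is handed in: I pressed the sled home, the latch held about 24 N of pull (roughly 17 N on the bolt) for 0.9 s, and the cradle now rests upside down on its stop with the sled still latched. Gripping the handle tipped the cradle back about 0.06 rad before I turned it over.

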